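# Reset the tripped soldering station

### The arm

A 6-joint arm with a two-finger parallel gripper is mounted at the origin on the work surface. World frame = base frame: x ahead of the robot, y to its left, z up, the work surface at z = 0. Lengths are in mm, angles in rad, forces in N, time in s.
With the tool pointing down it reaches from about 350 to 925 mm from the base axis. Payload 6.4 kg.
Tool frame: the origin (TCP) lies between the finger pads; the fingertips stand 22 mm ahead of it and the grasp point (between the pads) lies 3 mm ahead of it; z points along the fingers, y is the line along which they close (so a half turn about z gives the same grasp; the last joint's range is limited). The gripper opens to 94 mm and grips with 3 to 60 N. Pads are 16 mm wide; open, the fingers measure 119 mm over their backs; the gripper's body (75 mm by 177 mm) begins 78 mm behind the grasp point.
Start: joints at [-1.394, 0.245, 1.558, -0, 1.339, -0.174], TCP at [223.377, -610.423, 205.655] pointing down, gripper open.
Joint ranges: [-3.13, 3.13], [-1.02, 2.26], [0.13, 2.54], [-0.95, 4.09], [0.21, 2.88], [-2.74, 2.74]. Speed limits (rad/s): [2.57, 2.57, 3.14, 3.14, 3.14, 3.14].

### API

Orientations are given as a unit quaternion [x, y, z, w].
In Python, from rig import ctrl gives the robot as it stands.
- The arm moves only by the shell command python3 -m jog 'ROWS'. ROWS is JSON, a list of rows, each an object of numbers: "tx", "ty", "tz": the shift along the tool's x, y, z as a fraction of full scale; "wx", "wy", "wz": the turn, a rotation vector about the tool's x, y, z as a fraction of full scale; "hand": the gripper's target within -1 to 1 (shut at 1, half-way at 0, fully open at -1). A call has 1 to 20 rows; each row is the pose to reach, as a shift and turn from the pose commanded when the call began, along the tool's axes at that moment; what a row does not reach only later rows make up. Full scale, the value 1, is 300 mm for a shift and pi/4 rad for a turn. A row lasts 1/12 s, in which the tool goes at most 41.7 mm and 7.16 degrees, less where a joint would pass 70% of its speed; a pose out of reach is approached as far as the arm can. A call with a number of a shift or a turn outside -1 to 1 is refused whole. A call with a gripper value outside its range is refused whole. The fingers move at their own pace and stop on an object; the grip force is fixed at half the most. Time passes only in rows, so rows that repeat a pose let the fingers close. It gives the time, the measured TCP pose, the force, the opening and the grip force at its end, in the units of the state.
- ctrl.get_state(): the state, without advancing time (a new reading comes with each control period).
- ctrl.read_camera(name): name is "scene" or "side" or "wrist"; returns the picture (480x640x3 uint8, red, green, blue); there is no depth.
- ctrl.get_calibration(name): a dict with "fx", "fy", "cx", "cy" (pixels), "world_from_camera" (4x4, takes a point from camera to world coordinates). Camera axes: x right, y up, looking along -z (the intrinsics and any distortion apply to the point x, -y, -z); pixel columns grow to the right and rows downward; lengths in mm; the calibration is good to about 2 mm. A picture is of the moment at which its call begins: read the wrist's pose just before it. get_calibration takes no time and is no camera call; for the wrist camera it gives the pose at the moment of the call.
- ctrl.job_done(): hands the job in; it is judged then, once.
The state is a dict: "time_s": time; "joint_pos": joint angles; "joint_vel": joint speeds; "joint_torque": joint torques, N m; "ee_pos": TCP position; "orientation": TCP orientation; "force": force on the tool from outside, world axes, zero at the start; "wrist_torque": the same for the moment, N m; "gripper_width": opening from 0.0 (shut) to 1.0 (fully open); "grip_force": force on a finger pad.
Only numpy, scipy, OpenCV 4.12 (cv2) and the standard library are available. Lean on these libraries where they do the work, as an engineer would, in place of code of your own. Each camera call takes 0.05 s, during which the arm holds its last target. There are 200 camera calls.

### The job

The blue soldering station on the stained-glass bench has tripped. With a fingertip push its orange slide switch fully over to the off end (white dot), then reach down into the green-framed well and press the sunken green key fully down, let it come up again, and push the switch fully back to the on end (green dot). Do not press the white key in the other well, and leave the solder spool, the flux jar and the pliers standing where they are.

Things in the scene. Friction and masses are not known exactly. Their poses are not given: they have to be found in the camera images.
- station: Blue soldering station, a fixed slab 180 (x) by 260 (y) by 70 mm high standing on the bench. Origin: centre of its underside. Its z is up, its flat deck is 70 mm above the bench. Two wells lie at x = -35 mm, y = +60 and -60 mm (which of them holds the green key varies); the slide switch runs along y at x = +50 mm. Nothing on the deck is taller than the switch.
- power_switch (a joint): Slide switch, m: 0 = off (against its stop, towards the station's -y, white dot), 0.030 = on (against its stop, towards the station's +y, green dot). Moves along the station's y axis, takes about 1.5 N and stays where it is left. At the start it is at or near on.
- switch_top (a point): Centre of the top face of the orange switch knob: 22 mm (x) by 16 mm (y), standing 23 mm above the deck, moving 30 mm along the station's y. This point is 23 mm above the deck. At off it lies at station y = -15 mm, at on at y = +15 mm.
- green_key (a joint): Joint of the green reset sunken key, m: 0 = fully up, 0.006 = fully down. Needs 1 N to start moving, 4 N at full travel; it springs back up by itself when let go.
- green_key_top (a point): Centre of the flat round top of the green key (diameter 30 mm). Unpressed it lies 26 mm below the station's deck; x, y are the middle of the well.
- green_well (a point): Centre of the mouth of the green key's square well, level with the deck, marked by a green frame around it. The well is 44 mm by 44 mm, sides parallel to the station's x and y axes, vertical walls; the key top lies 26 mm down.
- white_key (a joint): Joint of the white (not to be pressed) sunken key, m: 0 = fully up, 0.006 = fully down. Needs 1 N to start moving, 4 N at full travel; it springs back up by itself when let go.
- white_key_top (a point): Centre of the flat round top of the white key (diameter 30 mm). Unpressed it lies 26 mm below the station's deck; x, y are the middle of the well.
- white_well (a point): Centre of the mouth of the white key's square well, level with the deck, marked by a white frame around it. The well is 44 mm by 44 mm, sides parallel to the station's x and y axes, vertical walls; the key top lies 26 mm down.
- spool: Solder spool with white flanges and silvery wire, loose on the bench beside the station, 56 mm diameter, 45 mm high. Origin: centre of its underside.
- flux_jar: Small amber glass jar with black cap, loose on the bench beside the station, 48 mm diameter, 55 mm high. Origin: centre of its underside.
- pliers: Red-handled pliers lying loose on the bench beyond the station, about 145 mm long, 70 mm wide, 14 mm high. Origin: at the pivot, at bench level; x points to the jaws.
Not all that is in view belongs to the job. Of the things that look like the flux_jar, the largest one is meant. What is shaped like the spool but yellow is not meant.

How it is judged (in metres and radians):
On the way, in this order (a step that is already met when the one before it is completed fails the run):
1. the switch is pushed off, the green key still up (value of joint power_switch below 0.004 m and value of joint green_key below 0.002 m), for 0.1 s.
2. with the switch off, the green key is pressed fully down (value of joint green_key above 0.0048 m and value of joint power_switch below 0.006 m), for 0.1 s.
3. the green key has come up again, the switch still off (value of joint green_key below 0.001 m and value of joint power_switch below 0.006 m), for 0.05 s.
4. the switch is pushed back on (value of joint power_switch above 0.026 m), for 0.1 s.
At the end, for the whole second after the job is handed in: The switch is within 4 mm of its on stop, both keys are up (within 1 mm), and the spool, flux jar and pliers are at rest within 15 mm of where they began (value of joint power_switch above 0.026 m and value of joint each of green_key, white_key below 0.001 m and distance of each of spool, flux_jar, pliers from where it was at the start of the episode below 0.015 m and linear speed of each of spool, flux_jar, pliers below 0.02 m/s); the robot touches nothing.
It fails at once if the white key is pressed (more than 2 mm) (value of joint white_key above 0.002 m).
It fails at once if the spool, flux jar or pliers are moved by more than 15 mm, or lifted more than 10 mm (distance of any of spool, flux_jar, pliers from where it was at the start of the episode above 0.015 m or height (world z) of any of spool, flux_jar, pliers above 0.01 m).
It fails at once if the spool or flux jar is tipped (angle between any of spool, flux_jar's own z axis and vertical above 0.35 rad).
It also fails if it takes over 51 s, if anything falls off the work surface, if the arm or the gripper's body presses on something with over 40 N, if the wrist force passes 120 N, or if a joint passes its speed limit or range.

## Working session

There is one attempt and no reset: what is moved stays moved. The work goes in short steps, Python scripts to look and compute and a shell command to move; the robot and the scene stay as the last step left them, time stands still between calls to the robot, and variables do not carry over. Pictures are saved under pics/ and viewed, at most 10 in all, crops included, and the job is handed in when it is done.

```bash
mkdir -p pics; python3 - <<'E'
from rig import ctrl
import cv2
for n in ["scene","side","wrist"]:
    im=ctrl.read_camera(n); cv2.imwrite(f"pics/{n}0.png",im[:,:,::-1])
    c=ctrl.get_calibration(n); print(n,c)
s=ctrl.get_state();print(s['time_s'],s['ee_pos'],s['orientation'],s['gripper_width'])
E
```

```text
scene {'fx': 528.2136708587002, 'fy': 528.2136708587002, 'cx': 311.22177504814636, 'cy': 241.4890927118003, 'world_from_camera': array([[ 8.41198901e-01, -4.61389419e-01,  2.81964914e-01,
         8.72902325e+02],
       [ 5.40702101e-01,  7.12861231e-01, -4.46620760e-01,
        -4.52657964e+02],
       [ 5.06423769e-03,  5.28155914e-01,  8.49132313e-01,
         9.03508017e+02],
       [ 0.00000000e+00,  0.00000000e+00,  0.00000000e+00,
         1.00000000e+00]])}
side {'fx': 445.5357672007068, 'fy': 445.5357672007068, 'cx': 323.5629147482306, 'cy': 234.02494398658547, 'world_from_camera': array([[-6.93664929e-01,  5.70614194e-01, -4.39577534e-01,
         1.32592009e+02],
       [-7.20126981e-01, -5.36094259e-01,  4.40477102e-01,
         4.46907857e+02],
       [ 1.56874944e-02,  6.22095160e-01,  7.82784463e-01,
         9.21364478e+02],
       [ 0.00000000e+00,  0.00000000e+00,  0.00000000e+00,
         1.00000000e+00]])}
wrist {'fx': 398.6776665163429, 'fy': 398.6776665163429, 'cx': 322.65462498908926, 'cy': 239.38818939917962, 'world_from_camera': array([[ 3.43634176e-01,  9.01112609e-01,  2.64408053e-01,
         3.00219607e+02],
       [-9.39102031e-01,  3.30245060e-01,  9.50030260e-02,
        -5.80920610e+02],
       [-1.71102865e-03, -2.80952426e-01,  9.59720171e-01,
         3.83468759e+02],
       [ 0.00000000e+00,  0.00000000e+00,  0.00000000e+00,
         1.00000000e+00]])}
0.15 [ 223.28643569 -609.9703348   204.82052915] [ 9.84657148e-01  1.74498647e-01  6.61132366e-06 -7.23703641e-04] 0.9978535499980886
```

View pics/scene0.png

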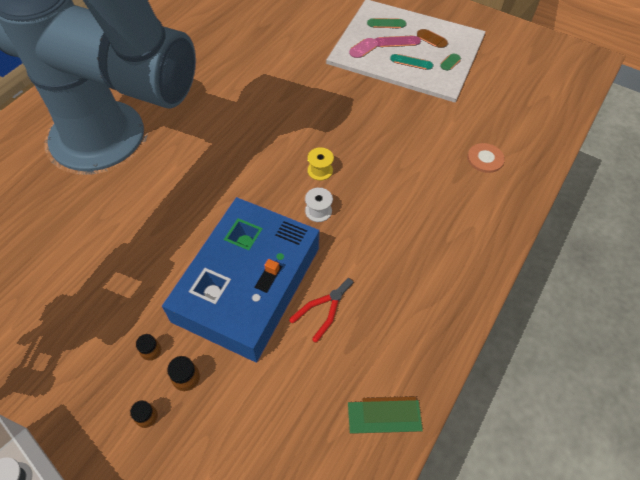

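View pics/side0.png

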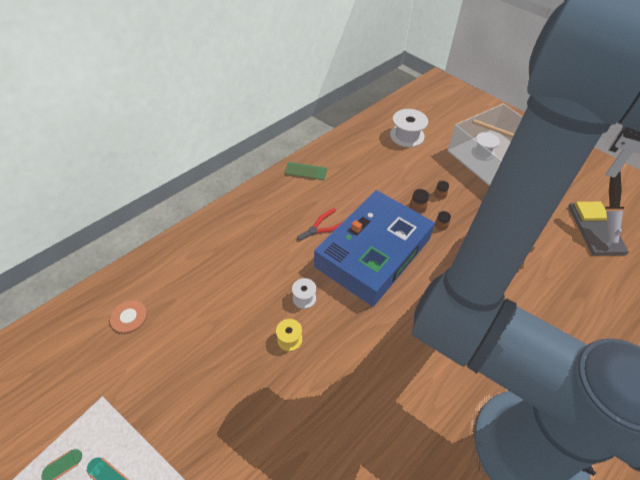

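Candidates in the scene view:
- Wells: green-framed at (242,234), wanted; white-framed at (210,287), not to be pressed.
- Switch: orange knob at (272,267), with the green dot at (280,257) and the white dot at (256,298).
- Spools: white at (319,204), meant; yellow at (320,163), not.
- Jars: largest at (182,373), meant; smaller ones at (147,347) and (143,412).
- Pliers: (335,297).

I'll check the choice in one close crop.

```bash
python3 - <<'E'
import cv2
a=cv2.imread("pics/scene0.png")[190:370,155:335]; b=cv2.imread("pics/side0.png")[180:310,300:450]
a=cv2.resize(a,None,fx=3,fy=3,interpolation=cv2.INTER_CUBIC)
cv2.imwrite("pics/crop_scene.png",a)
E
```

```text
(no output)
```

View pics/crop_scene.png

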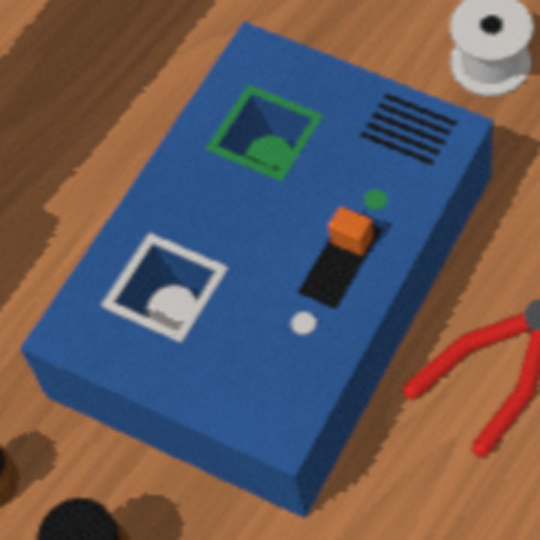

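The crop shows the green frame (crop ~(265,134)) with a green key inside, the white one (~(165,287)), and the orange knob (~(351,230)) next to the green dot, so it is on. Next I fit the station pose.

```bash
cat > h.py <<'E'
import numpy as np, cv2
from rig import ctrl
def proj(c,P):
    P=np.atleast_2d(P); T=np.linalg.inv(c["world_from_camera"]); q=P@T[:3,:3].T+T[:3,3]
    return np.c_[c["cx"]+c["fx"]*q[:,0]/-q[:,2], c["cy"]-c["fy"]*q[:,1]/-q[:,2]]
def back(c,uv,z):
    uv=np.atleast_2d(uv).astype(float); T=c["world_from_camera"]
    d=np.c_[(uv[:,0]-c["cx"])/c["fx"],-(uv[:,1]-c["cy"])/c["fy"],-np.ones(len(uv))]@T[:3,:3].T
    return T[:3,3]+d*((z-T[2,3])/d[:,2])[:,None]
def W(p,L):
    L=np.atleast_2d(L).astype(float); c,s=np.cos(p[2]),np.sin(p[2])
    return np.c_[p[0]+c*L[:,0]-s*L[:,1],p[1]+s*L[:,0]+c*L[:,1],L[:,2]]
E
python3 - <<'E'
from h import *
from scipy.optimize import least_squares
c=ctrl.get_calibration("scene"); d=ctrl.get_calibration("side")
L=np.array([[-90,130,70],[90,130,70],[90,-130,70],[-90,-130,70],[-35,60,70],[-35,-60,70]])
crop=np.array([[246,22],[493,120],[300,476],[22,350],[265,133],[164,287]])
uv=(crop+.5)/3+[155,190]-.5
def fit(f,x0): return least_squares(f,x0,loss='soft_l1')
P=back(c,uv,70); print(P.round(0))
f=P[0]+P[3]-P[1]-P[2]
x0=[*P[:4,:2].mean(0),np.arctan2(-f[1],-f[0])]
r=fit(lambda p:(proj(c,W(p,L))-uv).ravel(),x0); p=r.x; print(p,r.fun.reshape(-1,2).round(2).tolist())
K=np.array([[-35,60,70],[-35,-60,70],[50,15,93]])
print("side pred",proj(d,W(p,K)).round(1).tolist()); print(W(p,K).round(1))
im=cv2.cvtColor(cv2.imread("pics/side0.png"),cv2.COLOR_BGR2HSV)
o=cv2.inRange(im,(5,180,120),(14,255,255));o[:180]=0;o[310:]=0;o[:,:320]=0;o[:,440:]=0
ys,xs=np.nonzero(o);print("side knob",xs.mean(),ys.mean(),len(xs))
for n,u,z in [("spool",[319,199],45),("jar",[182,369],55),("plier",[335,297],8),("smalljars",[147,343],40)]: print(n,back(c,u,z).round(0))
np.save("p.npy",p)
E
```

```text
[[ 418.   -7.   70.]
 [ 594.   16.   70.]
 [ 630. -240.   70.]
 [ 451. -265.   70.]
 [ 480.  -70.   70.]
 [ 494. -189.   70.]]
[ 5.22827664e+02 -1.24006088e+02  1.35129891e-01] [[-0.77, -0.4], [0.44, -0.37], [-0.66, 0.39], [-0.16, 0.03], [0.24, -0.16], [0.98, 0.3]]
side pred [[373.5, 257.3], [400.8, 226.6], [356.0, 222.1]]
[[ 480.1  -69.3   70. ]
 [ 496.2 -188.2   70. ]
 [ 570.4 -102.4   93. ]]
side knob nan nan 0
spool [[546.  92.  45.]]
jar [[ 546. -329.   55.]]
plier [[679. -61.   8.]]
smalljars [[ 460. -324.   40.]]<stdin>:16: RuntimeWarning: Mean of empty slice.
  ret = ret.dtype.type(ret / rcount)
```

```bash
cat >> h.py <<'E'
def go(L,tipz):
    """fractions (tx,ty,tz,wz) from present pose to station-local xy with the fingertips tipz above deck"""
    from scipy.spatial.transform import Rotation as R
    p=np.load("p.npy"); s=ctrl.get_state(); t=W(p,[*L,70+tipz+22])[0]
    Rm=R.from_quat(s["orientation"]).as_matrix(); d=Rm.T@(t-s["ee_pos"])/300
    G=np.array([[np.cos(p[2]),np.sin(p[2]),0],[np.sin(p[2]),-np.cos(p[2]),0],[0,0,-1]])
    w=R.from_matrix(Rm.T@G).as_rotvec()/(np.pi/4)
    c,sn=np.cos(p[2]),np.sin(p[2]); e=np.array(s["ee_pos"])[:2]-p[:2]
    print("t",round(s["time_s"],2),"local",(c*e[0]+sn*e[1]).round(1),(-sn*e[0]+c*e[1]).round(1),"tip",round(s["ee_pos"][2]-92,1),"d",d.round(4),"w",w.round(4),"F",np.round(s["force"],1))
E
python3 -c "
from h import *
go([50,45],70)"
```

```text
t 0.15 local -362.3 -441.2 tip 112.8 d [ 1.6892 -1.2888  0.145 ] w [-1.800e-03 -1.000e-04  2.746e-01] F [-0.2 -0.1  0.1]
```

```bash
python3 -m jog '[{"tx":0.4,"ty":-0.3,"wz":0.14,"hand":1},{"tx":0.85,"ty":-0.65,"wz":0.275,"hand":1},{"tx":0.85,"ty":-0.65,"wz":0.275,"hand":1},{"tx":0.85,"ty":-0.65,"wz":0.275,"hand":1},{"tx":0.85,"ty":-0.65,"wz":0.275,"hand":1},{"tx":0.85,"ty":-0.65,"wz":0.275,"hand":1},{"tx":0.85,"ty":-0.65,"wz":0.275,"hand":1},{"tx":0.85,"ty":-0.65,"wz":0.275,"hand":1},{"tx":0.85,"ty":-0.65,"wz":0.275,"hand":1},{"tx":0.85,"ty":-0.65,"wz":0.275,"hand":1},{"tx":0.85,"ty":-0.65,"wz":0.275,"hand":1}]'; python3 -c "
from h import *
go([50,45],70)"
```

```text
t 0.15 local -362.3 -441.2 tip 112.8 d [ 1.6892 -1.2888  0.145 ] w [-1.800e-03 -1.000e-04  2.746e-01] F [-0.2 -0.1  0.1]invalid input
```

```bash
python3 -m jog '[{"tx":0.85,"ty":-0.65,"tz":0,"wx":0,"wy":0,"wz":0.275,"hand":1},{"tx":0.85,"ty":-0.65,"tz":0,"wx":0,"wy":0,"wz":0.275,"hand":1},{"tx":0.85,"ty":-0.65,"tz":0,"wx":0,"wy":0,"wz":0.275,"hand":1},{"tx":0.85,"ty":-0.65,"tz":0,"wx":0,"wy":0,"wz":0.275,"hand":1},{"tx":0.85,"ty":-0.65,"tz":0,"wx":0,"wy":0,"wz":0.275,"hand":1},{"tx":0.85,"ty":-0.65,"tz":0,"wx":0,"wy":0,"wz":0.275,"hand":1},{"tx":0.85,"ty":-0.65,"tz":0,"wx":0,"wy":0,"wz":0.275,"hand":1},{"tx":0.85,"ty":-0.65,"tz":0,"wx":0,"wy":0,"wz":0.275,"hand":1},{"tx":0.85,"ty":-0.65,"tz":0,"wx":0,"wy":0,"wz":0.275,"hand":1},{"tx":0.85,"ty":-0.65,"tz":0,"wx":0,"wy":0,"wz":0.275,"hand":1}]'; python3 -c "
from h import *
go([50,45],70)"
```

```text
time_s: 0.98
ee_pos: [396.3, -338.6, 205.5]
orientation: [0.998, 0.069, -0.0, 0.0]
force: [-0.1, 0.6, -0.4]
gripper_width: 0.327
grip_force: 0.0
t 0.98 local -154.2 -195.6 tip 113.5 d [ 0.6829 -0.8001  0.1449] w [0.0002 0.0004 0.0033] F [-0.1  0.6 -0.4]
```

```bash
python3 -m jog '[{"tx":0.67,"ty":-0.79,"tz":0,"wx":0,"wy":0,"wz":0,"hand":1},{"tx":0.67,"ty":-0.79,"tz":0,"wx":0,"wy":0,"wz":0,"hand":1},{"tx":0.67,"ty":-0.79,"tz":0,"wx":0,"wy":0,"wz":0,"hand":1},{"tx":0.67,"ty":-0.79,"tz":0,"wx":0,"wy":0,"wz":0,"hand":1},{"tx":0.67,"ty":-0.79,"tz":0,"wx":0,"wy":0,"wz":0,"hand":1},{"tx":0.67,"ty":-0.79,"tz":0,"wx":0,"wy":0,"wz":0,"hand":1},{"tx":0.67,"ty":-0.79,"tz":0,"wx":0,"wy":0,"wz":0,"hand":1},{"tx":0.67,"ty":-0.79,"tz":0,"wx":0,"wy":0,"wz":0,"hand":1},{"tx":0.67,"ty":-0.79,"tz":0,"wx":0,"wy":0,"wz":0,"hand":1},{"tx":0.67,"ty":-0.79,"tz":0,"wx":0,"wy":0,"wz":0,"hand":1},{"tx":0.67,"ty":-0.79,"tz":0,"wx":0,"wy":0,"wz":0,"hand":1},{"tx":0.67,"ty":-0.79,"tz":0,"wx":0,"wy":0,"wz":0,"hand":1}]'; python3 - <<'E'
from h import *
go([50,45],70)
c=ctrl.get_calibration("wrist"); im=ctrl.read_camera("wrist"); cv2.imwrite("pics/w1.png",im[:,:,::-1]); np.save("cw1.npy",c,allow_pickle=True)
p=np.load("p.npy")
print(proj(c,W(p,[[-35,60,70],[-35,-60,70],[50,15,93],[-90,130,70],[90,-130,70],[90,130,70]])).round(0).tolist())
E
```

```text
time_s: 1.98
ee_pos: [562.6, -79.6, 205.5]
orientation: [0.998, 0.066, -0.0, 0.0]
force: [-0.3, -0.3, 0.6]
gripper_width: 0.005
grip_force: 0.0
t 1.98 local 45.4 38.6 tip 113.5 d [ 0.0154 -0.0214  0.1449] w [ 0.0002  0.0006 -0.0037] F [-0.3 -0.3  0.6]
[[300.0, 317.0], [438.0, 317.0], [355.0, 229.0], [224.0, 372.0], [540.0, 172.0], [207.0, 173.0]]
```

View pics/w1.png

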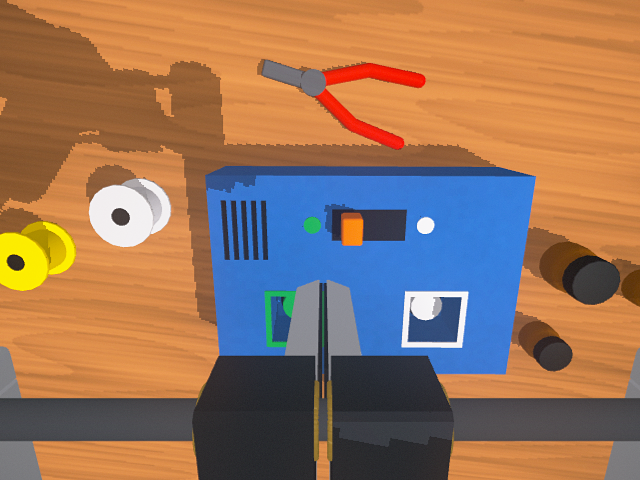

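The wrist view shows the knob at (352,229) beside the green dot (312,225), the white dot at (426,225), the white well at (434,319), and the green well (~(297,319)) partly behind the fingers. My prediction was off by about 4 px in column, so I refit with this view.

```bash
python3 - <<'E'
from h import *
from scipy.optimize import least_squares
c=ctrl.get_calibration("scene"); w=np.load("cw1.npy",allow_pickle=True).item()
p0=np.load("p.npy")
L=np.array([[-90,130,70],[90,130,70],[90,-130,70],[-90,-130,70],[-35,60,70],[-35,-60,70]])
uv=(np.array([[246,22],[493,120],[300,476],[22,350],[265,133],[164,287]])+.5)/3+[155,190]-.5
Lw=np.array([[90,130,70],[90,-130,70],[-90,-130,70],[-35,-60,70]]); uw=np.array([[207,175],[535,177],[505.5,374],[434.5,319.5]])
for name,f in [("wrist",lambda p:(proj(w,W(p,Lw))-uw).ravel()),("both",lambda p:np.r_[(proj(w,W(p,Lw))-uw).ravel(),1.2*(proj(c,W(p,L))-uv).ravel()])]:
    r=least_squares(f,p0,loss='soft_l1'); print(name,r.x.round(4),r.fun.round(1).tolist())
    if name=="wrist": print("knob/dots pred",proj(w,W(r.x,[[50,15,93],[50,15,70]])).round(1).tolist(), "dots local", [((lambda q:(np.cos(r.x[2])*q[0]+np.sin(r.x[2])*q[1],-np.sin(r.x[2])*q[0]+np.cos(r.x[2])*q[1]))(b[:2]-r.x[:2])) for b in back(w,[[312,225],[426,225],[352,229]],70)])
np.save("p.npy",r.x)
s=ctrl.get_state(); print("tip px",proj(w,np.array(s["ee_pos"])-[0,0,22]))
go([50,48],70)
E
```

```text
wrist [ 5.197641e+02 -1.219930e+02  1.274000e-01] [-1.8, -0.1, 1.7, -0.5, 0.4, 0.7, -0.3, 0.4]
knob/dots pred [[352.7, 232.6], [350.6, 225.1]] dots local [(np.float64(49.9089897760899), np.float64(46.39188199345442)), (np.float64(50.36476650977178), np.float64(-46.22509763159924)), (np.float64(46.707898147486596), np.float64(13.806336901553728))]
both [ 5.204856e+02 -1.226928e+02  1.274000e-01] [-0.8, -0.9, 2.8, -1.3, 1.3, 0.1, 0.6, -0.2, -0.8, -1.7, 0.1, -1.1, -2.5, -1.0, -1.1, -2.1, -0.1, -1.5, 0.3, -1.4]
tip px [[324.47513922 280.58878456]]
t 2.03 local 47.3 37.5 tip 113.6 d [ 0.0093 -0.035   0.1453] w [0.0002 0.0003 0.0061] F [0.4 0.1 0.4]
```

```bash
python3 - <<'E'
from h import *
np.save("p.npy",np.array([519.8,-122.1,.1274])); go([50,48],8)
E
```

```text
t 2.03 local 47.9 36.8 tip 113.6 d [ 0.0073 -0.0373  0.352 ] w [0.0002 0.0003 0.0062] F [0.4 0.1 0.4]
```

```bash
python3 -m jog '[{"tx":0.007,"ty":-0.037,"tz":0.1,"wx":0,"wy":0,"wz":0.006,"hand":1},{"tx":0.007,"ty":-0.037,"tz":0.2,"wx":0,"wy":0,"wz":0.006,"hand":1},{"tx":0.007,"ty":-0.037,"tz":0.3,"wx":0,"wy":0,"wz":0.006,"hand":1},{"tx":0.007,"ty":-0.037,"tz":0.34,"wx":0,"wy":0,"wz":0.006,"hand":1},{"tx":0.007,"ty":-0.037,"tz":0.35,"wx":0,"wy":0,"wz":0.006,"hand":1},{"tx":0.007,"ty":-0.037,"tz":0.35,"wx":0,"wy":0,"wz":0.006,"hand":1},{"tx":0.007,"ty":-0.037,"tz":0.35,"wx":0,"wy":0,"wz":0.006,"hand":1}]'; python3 -c "
from h import *
go([50,4],8)"
```

```text
time_s: 2.62
ee_pos: [564.9, -67.3, 102.5]
orientation: [0.998, 0.065, 0.001, 0.001]
force: [-0.1, 0.2, 0.8]
gripper_width: 0.007
grip_force: 0.0
t 2.62 local 51.7 48.6 tip 10.5 d [-0.006   0.1486  0.0084] w [ 0.0016 -0.0033  0.0026] F [-0.1  0.2  0.8]
```

```bash
python3 -m jog '[{"tx":-0.005,"ty":0.03,"tz":0,"wx":0,"wy":0,"wz":0,"hand":1},{"tx":-0.005,"ty":0.055,"tz":0,"wx":0,"wy":0,"wz":0,"hand":1},{"tx":-0.005,"ty":0.08,"tz":0,"wx":0,"wy":0,"wz":0,"hand":1},{"tx":-0.005,"ty":0.1,"tz":0,"wx":0,"wy":0,"wz":0,"hand":1},{"tx":-0.005,"ty":0.115,"tz":0,"wx":0,"wy":0,"wz":0,"hand":1},{"tx":-0.005,"ty":0.125,"tz":0,"wx":0,"wy":0,"wz":0,"hand":1},{"tx":-0.005,"ty":0.135,"tz":0,"wx":0,"wy":0,"wz":0,"hand":1},{"tx":-0.005,"ty":0.14,"tz":0,"wx":0,"wy":0,"wz":0,"hand":1},{"tx":-0.005,"ty":0.14,"tz":0,"wx":0,"wy":0,"wz":0,"hand":1}]'; python3 -c "
from h import *
go([50,4],8)"
```

```text
time_s: 3.37
ee_pos: [567.7, -108.6, 100.6]
orientation: [0.998, 0.065, -0.0, -0.0]
force: [-0.1, 0.4, -0.3]
gripper_width: 0.003
grip_force: 0.0
t 3.37 local 49.2 7.3 tip 8.6 d [0.0025 0.0112 0.0019] w [-0.0001  0.0001  0.0032] F [-0.1  0.4 -0.3]
```

```bash
python3 -m jog '[{"tx":0,"ty":0.004,"tz":0,"wx":0,"wy":0,"wz":0,"hand":1},{"tx":0,"ty":0.008,"tz":0,"wx":0,"wy":0,"wz":0,"hand":1},{"tx":0,"ty":0.01,"tz":0,"wx":0,"wy":0,"wz":0,"hand":1},{"tx":0,"ty":0.01,"tz":0,"wx":0,"wy":0,"wz":0,"hand":1}]'; python3 - <<'E'
from h import *
go([50,4],8)
im=ctrl.read_camera("wrist");cv2.imwrite("pics/w2.png",im[100:400,150:550,::-1])
E
```

```text
time_s: 3.7
ee_pos: [568.1, -111.3, 100.6]
orientation: [0.998, 0.065, -0.0, -0.0]
force: [0.4, -0.0, -1.2]
gripper_width: 0.005
grip_force: 0.0
t 3.7 local 49.3 4.6 tip 8.6 d [0.0024 0.0019 0.0021] w [-0.      0.      0.0036] F [ 0.4 -0.  -1.2]
```

View pics/w2.png

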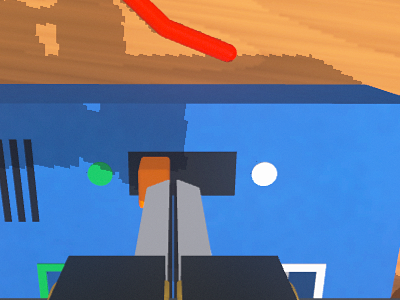

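The switch still looks to be on: knob at crop (154,172), next to the fingers, with no force felt. One composite view from all cameras should show where the tip is relative to the knob.

```bash
python3 - <<'E'
from h import *
p=np.load("p.npy"); s=ctrl.get_state(); tip=np.array(s["ee_pos"])-[0,0,22]
out=[]
for n in ["scene","side","wrist"]:
    c=ctrl.get_calibration(n); im=ctrl.read_camera(n)[:,:,::-1].copy()
    print(n,proj(c,np.vstack([tip,W(p,[[50,15,93],[50,-15,93]])])).round(1).tolist())
    u,v=proj(c,W(p,[[50,0,85]]))[0].astype(int); h=35 if n!="wrist" else 65
    out.append(cv2.resize(im[v-h:v+h,u-h:u+h],(266,266),interpolation=cv2.INTER_NEAREST)); print(u-h,v-h,266/(2*h))
cv2.imwrite("pics/comp.png",np.hstack(out))
E
```

```text
scene [[268.5, 270.6], [271.1, 262.1], [263.0, 275.7]]
232 236 3.8
side [[358.8, 224.5], [356.5, 223.1], [363.7, 215.9]]
324 186 3.8
wrist [[324.8, 280.6], [304.3, 290.0], [363.6, 290.2]]
268 218 2.046153846153846
```

View pics/comp.png

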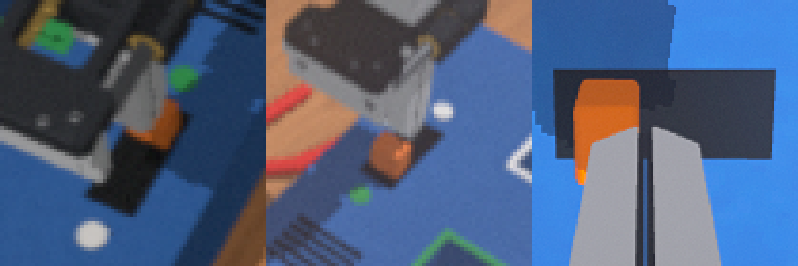

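```bash
python3 - <<'E'
from h import *
p=np.load("p.npy"); s=ctrl.get_state(); tip=np.array(s["ee_pos"])-[0,0,22]
out=[]
for n in ["scene","side"]:
    c=ctrl.get_calibration(n); im=ctrl.read_camera(n)[:,:,::-1].copy()
    u,v=proj(c,W(p,[[50,0,85]]))[0].astype(int); h=50
    cr=cv2.resize(im[v-h-10:v+h-10,u-h:u+h],(400,400),interpolation=cv2.INTER_CUBIC)
    for q,col in [(tip,(0,0,255)),(tip+[0,0,22],(0,255,255)),(W(p,[[50,15,93]])[0],(255,0,255)),(W(p,[[50,-46.3,70]])[0],(0,255,0)),(W(p,[[50,46.3,70]])[0],(0,0,0))]:
        a=(proj(c,q)[0]-[u-h,v-h-10])*4; cv2.drawMarker(cr,(int(a[0]),int(a[1])),col,0,10,1)
    out.append(cr)
cv2.imwrite("pics/comp2.png",np.hstack(out))
E
```

```text
(no output)
```

View pics/comp2.png

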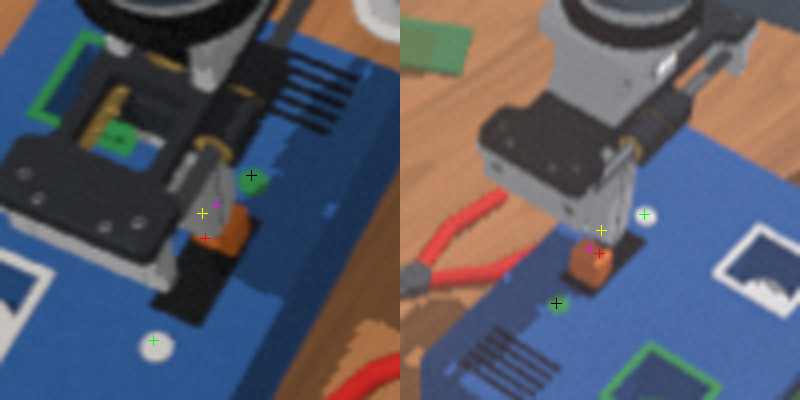

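Both outside views have the gripper body in front of the tip. The wrist view puts the knob still at on, with the tip reaching over it, so the tip must be higher than assumed. I'll raise, go back to the +y side, and probe the deck height by touch.

```bash
python3 -m jog '[{"tx":0,"ty":0,"tz":-0.1,"wx":0,"wy":0,"wz":0,"hand":1},{"tx":0,"ty":0,"tz":-0.1,"wx":0,"wy":0,"wz":0,"hand":1},{"tx":0,"ty":-0.1,"tz":-0.1,"wx":0,"wy":0,"wz":0,"hand":1},{"tx":0,"ty":-0.147,"tz":-0.1,"wx":0,"wy":0,"wz":0,"hand":1},{"tx":0,"ty":-0.147,"tz":-0.1,"wx":0,"wy":0,"wz":0,"hand":1},{"tx":0,"ty":-0.147,"tz":-0.02,"wx":0,"wy":0,"wz":0,"hand":1},{"tx":0,"ty":-0.147,"tz":0.0,"wx":0,"wy":0,"wz":0,"hand":1},{"tx":0,"ty":-0.147,"tz":0.005,"wx":0,"wy":0,"wz":0,"hand":1},{"tx":0,"ty":-0.147,"tz":0.01,"wx":0,"wy":0,"wz":0,"hand":1},{"tx":0,"ty":-0.147,"tz":0.015,"wx":0,"wy":0,"wz":0,"hand":1},{"tx":0,"ty":-0.147,"tz":0.015,"wx":0,"wy":0,"wz":0,"hand":1},{"tx":0,"ty":-0.147,"tz":0.015,"wx":0,"wy":0,"wz":0,"hand":1}]'; python3 - <<'E'
from h import *
go([50,4],8)
p=np.load("p.npy"); c=ctrl.get_calibration("wrist"); im=ctrl.read_camera("wrist")[:,:,::-1].copy()
q=W(p,[[50,15,93],[50,15,93],[50,45,72]])
print(proj(c,q).round(0).tolist())
cv2.imwrite("pics/w3.png",cv2.resize(im[200:400,220:480],None,fx=3,fy=3,interpolation=cv2.INTER_CUBIC))
E
```

```text
time_s: 5.0
ee_pos: [562.8, -67.9, 96.8]
orientation: [0.998, 0.065, 0.0, 0.0]
force: [-0.1, 0.5, -0.1]
gripper_width: 0.003
grip_force: 0.0
t 5.0 local 49.5 48.3 tip 4.8 d [ 0.0011  0.1475 -0.0107] w [ 0.0006 -0.0012  0.0032] F [-0.1  0.5 -0.1]
[[392.0, 294.0], [392.0, 294.0], [331.0, 278.0]]
```

View pics/w3.png

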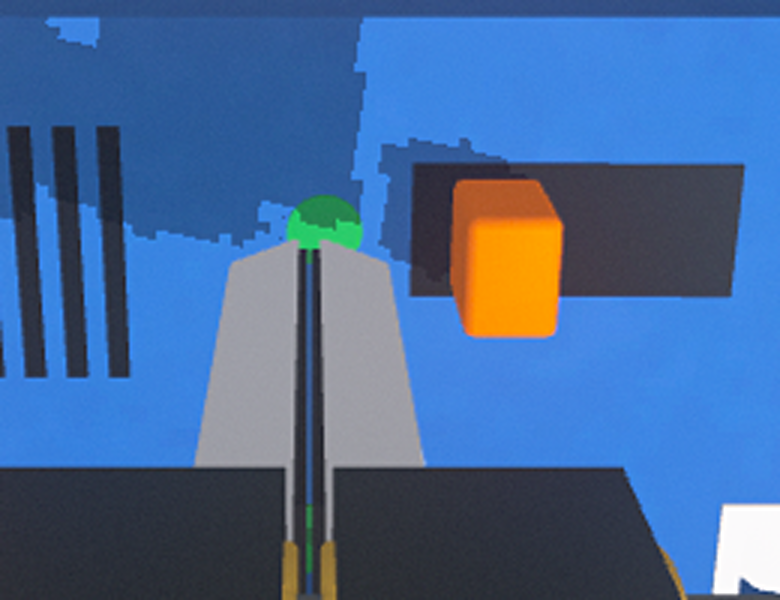

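The knob top centre is at crop (513,278), exactly where the on position predicts, so it hasn't moved. The tip feels nothing at a nominal 4.8 mm above the deck, so I keep probing down gently.

```bash
python3 -m jog '[{"tx":0,"ty":0,"tz":0.006,"wx":0,"wy":0,"wz":0,"hand":1},{"tx":0,"ty":0,"tz":0.01,"wx":0,"wy":0,"wz":0,"hand":1},{"tx":0,"ty":0,"tz":0.014,"wx":0,"wy":0,"wz":0,"hand":1},{"tx":0,"ty":0,"tz":0.018,"wx":0,"wy":0,"wz":0,"hand":1},{"tx":0,"ty":0,"tz":0.018,"wx":0,"wy":0,"wz":0,"hand":1},{"tx":0,"ty":0,"tz":0.018,"wx":0,"wy":0,"wz":0,"hand":1}]'; python3 -c "
from h import *
go([50,48],2)"
```

```text
time_s: 5.55
ee_pos: [562.3, -67.6, 90.6]
orientation: [0.998, 0.065, -0.0, -0.0]
force: [-0.1, -0.1, -0.4]
gripper_width: 0.004
grip_force: 0.0
t 5.55 local 49.1 48.7 tip -1.4 d [ 0.003   0.0023 -0.0112] w [-0.0001  0.0002  0.0035] F [-0.1 -0.1 -0.4]
```

```bash
python3 -m jog '[{"tx":0,"ty":0,"tz":0.007,"wx":0,"wy":0,"wz":0,"hand":1},{"tx":0,"ty":0,"tz":0.014,"wx":0,"wy":0,"wz":0,"hand":1},{"tx":0,"ty":0,"tz":0.014,"wx":0,"wy":0,"wz":0,"hand":1}]'; python3 -m jog '[{"tx":0,"ty":0,"tz":0.007,"wx":0,"wy":0,"wz":0,"hand":1},{"tx":0,"ty":0,"tz":0.014,"wx":0,"wy":0,"wz":0,"hand":1},{"tx":0,"ty":0,"tz":0.014,"wx":0,"wy":0,"wz":0,"hand":1}]'
```

```text
time_s: 5.8
ee_pos: [562.0, -67.5, 86.0]
orientation: [0.998, 0.065, -0.0, -0.0]
force: [0.3, 0.7, 0.4]
gripper_width: 0.007
grip_force: 0.0
time_s: 6.05
ee_pos: [562.0, -67.5, 81.8]
orientation: [0.998, 0.065, -0.0, -0.0]
force: [0.1, -0.4, -0.1]
gripper_width: 0.004
grip_force: 0.0
```

```bash
for i in 1; do python3 -m jog '[{"tx":0,"ty":0,"tz":0.007,"wx":0,"wy":0,"wz":0,"hand":1},{"tx":0,"ty":0,"tz":0.014,"wx":0,"wy":0,"wz":0,"hand":1},{"tx":0,"ty":0,"tz":0.014,"wx":0,"wy":0,"wz":0,"hand":1}]'; done; python3 - <<'E'
from h import *
go([50,48],0)
c=ctrl.get_calibration("side"); im=ctrl.read_camera("wrist")[:,:,::-1].copy()
cv2.imwrite("pics/w4.png",cv2.resize(im[200:400,220:480],None,fx=3,fy=3,interpolation=cv2.INTER_CUBIC))
E
```

```text
time_s: 6.3
ee_pos: [562.1, -67.5, 77.6]
orientation: [0.998, 0.065, -0.0, -0.0]
force: [-0.1, 1.3, 0.1]
gripper_width: 0.005
grip_force: 0.0
t 6.3 local 48.9 48.8 tip -14.4 d [ 0.0037  0.0026 -0.0479] w [-0.0004  0.0009  0.0035] F [-0.1  1.3  0.1]
```

View pics/w4.png

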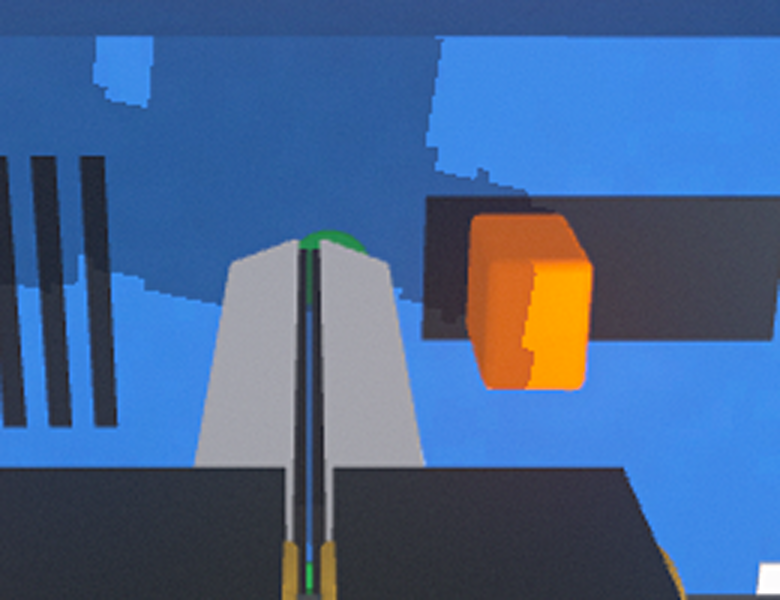

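The knob, at crop (540,300), is clearly visible beside the tips (310,240). The tips look about 190 mm from the camera, nearer TCP level than stated. I'll keep probing for the deck.

```bash
python3 -m jog '[{"tx":0,"ty":0,"tz":0.005,"wx":0,"wy":0,"wz":0,"hand":1},{"tx":0,"ty":0,"tz":0.01,"wx":0,"wy":0,"wz":0,"hand":1},{"tx":0,"ty":0,"tz":0.01,"wx":0,"wy":0,"wz":0,"hand":1}]' | egrep 'ee|force:';  python3 -m jog '[{"tx":0,"ty":0,"tz":0.005,"wx":0,"wy":0,"wz":0,"hand":1},{"tx":0,"ty":0,"tz":0.01,"wx":0,"wy":0,"wz":0,"hand":1},{"tx":0,"ty":0,"tz":0.01,"wx":0,"wy":0,"wz":0,"hand":1}]'| egrep 'ee|force:'
```

```text
ee_pos: [562.2, -67.6, 74.8]
force: [0.3, 0.8, 0.3]
grip_force: 0.0
ee_pos: [562.1, -67.5, 71.8]
force: [-1.0, -0.1, -1.1]
grip_force: 0.0
```

```bash
python3 -m jog '[{"tx":0,"ty":0,"tz":0.005,"wx":0,"wy":0,"wz":0,"hand":1},{"tx":0,"ty":0,"tz":0.01,"wx":0,"wy":0,"wz":0,"hand":1},{"tx":0,"ty":0,"tz":0.01,"wx":0,"wy":0,"wz":0,"hand":1}]' | egrep 'ee|force:';  python3 -m jog '[{"tx":0,"ty":0,"tz":0.005,"wx":0,"wy":0,"wz":0,"hand":1},{"tx":0,"ty":0,"tz":0.01,"wx":0,"wy":0,"wz":0,"hand":1},{"tx":0,"ty":0,"tz":0.01,"wx":0,"wy":0,"wz":0,"hand":1}]'| egrep 'ee|force:'; python3 - <<'E'
from h import *
# apparent scale of deck markers: green dot & slot & knob vs prediction for deck 70
c=ctrl.get_calibration("wrist"); im=ctrl.read_camera("wrist"); cv2.imwrite("pics/w5.png",im[:,:,::-1])
hsv=cv2.cvtColor(im,cv2.COLOR_RGB2HSV); o=cv2.inRange(hsv,(3,150,100),(22,255,255)); o[:150]=0; o[350:]=0
n,l,st,ce=cv2.connectedComponentsWithStats(o); print([(s.tolist(),q.round(1).tolist()) for s,q in zip(st[1:],ce[1:]) if s[4]>300])
p=np.load("p.npy"); print(proj(c,W(p,[[x,y,z] for z in (93,70) for x in (39,61) for y in (7,23)])).round(1).tolist())
print(c["world_from_camera"][:3,3], ctrl.get_state()["ee_pos"])
E
```

```text
ee_pos: [562.6, -67.7, 70.4]
force: [-2.7, 1.8, 8.6]
grip_force: 4.2
ee_pos: [562.7, -67.7, 70.3]
force: [-12.8, 3.7, 26.3]
grip_force: 13.1
[([0, 150, 640, 200, 39626], [243.4, 206.6]), ([377, 278, 44, 61, 2398], [397.9, 308.0])]
[[419.3, 341.8], [383.0, 341.6], [423.0, 295.9], [385.4, 295.8], [408.5, 317.2], [376.3, 317.1], [411.5, 275.8], [378.2, 275.7]]
[644.26291066 -55.99660258 248.76502637] [562.74079296 -67.67623257  70.31346843]
```

Contact at TCP z = 70.4, so the fingertips are effectively at TCP height rather than 22 mm ahead of it. I'll raise to about 10 mm above the deck and push the switch off.

```bash
python3 -m jog '[{"tx":0,"ty":0,"tz":-0.045,"wx":0,"wy":0,"wz":0,"hand":1},{"tx":0,"ty":0,"tz":-0.045,"wx":0,"wy":0,"wz":0,"hand":1},{"tx":0,"ty":0.03,"tz":-0.045,"wx":0,"wy":0,"wz":0,"hand":1},{"tx":0,"ty":0.06,"tz":-0.045,"wx":0,"wy":0,"wz":0,"hand":1},{"tx":0,"ty":0.08,"tz":-0.045,"wx":0,"wy":0,"wz":0,"hand":1},{"tx":0,"ty":0.1,"tz":-0.045,"wx":0,"wy":0,"wz":0,"hand":1},{"tx":0,"ty":0.115,"tz":-0.045,"wx":0,"wy":0,"wz":0,"hand":1},{"tx":0,"ty":0.125,"tz":-0.045,"wx":0,"wy":0,"wz":0,"hand":1},{"tx":0,"ty":0.135,"tz":-0.045,"wx":0,"wy":0,"wz":0,"hand":1},{"tx":0,"ty":0.14,"tz":-0.045,"wx":0,"wy":0,"wz":0,"hand":1},{"tx":0,"ty":0.14,"tz":-0.045,"wx":0,"wy":0,"wz":0,"hand":1}]'; python3 -c "
from h import *
go([50,4],-12)"
```

```text
time_s: 8.32
ee_pos: [567.6, -109.6, 79.4]
orientation: [0.998, 0.065, -0.0, 0.0]
force: [0.1, 0.8, 0.0]
gripper_width: 0.001
grip_force: 0.1
t 8.32 local 49.0 6.3 tip -12.6 d [ 0.0034  0.0078 -0.0021] w [0.0002 0.001  0.0033] F [0.1 0.8 0. ]
```

```bash
python3 -m jog '[{"tx":0,"ty":0.004,"tz":0,"wx":0,"wy":0,"wz":0,"hand":1},{"tx":0,"ty":0.008,"tz":0,"wx":0,"wy":0,"wz":0,"hand":1},{"tx":0,"ty":0.01,"tz":0,"wx":0,"wy":0,"wz":0,"hand":1},{"tx":0,"ty":0.01,"tz":0,"wx":0,"wy":0,"wz":0,"hand":1}]' | egrep 'ee|force:'; python3 - <<'E'
from h import *
go([50,4],-12)
p=np.load("p.npy"); c=ctrl.get_calibration("wrist"); im=ctrl.read_camera("wrist"); cv2.imwrite("pics/w6.png",im[:,:,::-1])
hsv=cv2.cvtColor(im,cv2.COLOR_RGB2HSV); o=cv2.inRange(hsv,(3,150,100),(22,255,255)); o[:220]=0; o[360:]=0;o[:,:250]=0;o[:,500:]=0
n,l,st,ce=cv2.connectedComponentsWithStats(o); print([(s.tolist(),q.round(1).tolist()) for s,q in zip(st[1:],ce[1:]) if s[4]>100])
print(proj(c,W(p,[[50,y,93] for y in (-23,-15,-7,7,15,23)])).round(1).tolist())
E
```

```text
ee_pos: [567.8, -111.2, 79.5]
force: [-0.9, 4.6, 0.3]
grip_force: 2.4
t 8.65 local 49.0 4.7 tip -12.5 d [ 0.0032  0.0022 -0.0017] w [-0.0027  0.001   0.0035] F [-0.9  4.6  0.3]
[([348, 270, 37, 58, 1821], [366.9, 297.4])]
[[385.9, 308.6], [368.3, 308.5], [350.7, 308.5], [319.9, 308.3], [302.3, 308.3], [284.7, 308.2]]
```

At 4.6 N the knob spans columns 348–385, matching the off prediction (351–386): the switch is off. I back off, lift and move over the green well.

```bash
python3 -m jog '[{"tx":0,"ty":-0.03,"tz":0,"wx":0,"wy":0,"wz":0.003,"hand":1},{"tx":0,"ty":-0.03,"tz":-0.12,"wx":0,"wy":0,"wz":0.003,"hand":1},{"tx":0,"ty":-0.03,"tz":-0.12,"wx":0,"wy":0,"wz":0.003,"hand":1},{"tx":-0.28,"ty":-0.183,"tz":-0.12,"wx":0,"wy":0,"wz":0.003,"hand":1},{"tx":-0.28,"ty":-0.183,"tz":-0.12,"wx":0,"wy":0,"wz":0.003,"hand":1},{"tx":-0.28,"ty":-0.183,"tz":-0.12,"wx":0,"wy":0,"wz":0.003,"hand":1},{"tx":-0.28,"ty":-0.183,"tz":-0.12,"wx":0,"wy":0,"wz":0.003,"hand":1},{"tx":-0.28,"ty":-0.183,"tz":-0.12,"wx":0,"wy":0,"wz":0.003,"hand":1},{"tx":-0.28,"ty":-0.183,"tz":-0.12,"wx":0,"wy":0,"wz":0.003,"hand":1}]' | egrep 'time|ee|force:'; python3 - <<'E'
from h import *
go([-35,60],-26)
p=np.load("p.npy"); c=ctrl.get_calibration("wrist"); im=ctrl.read_camera("wrist")[:,:,::-1].copy()
for P in W(p,[[-35+a,60+b,70] for a in (-22,22) for b in (-22,22)]+[[-35+a,-60+b,70] for a in (-22,22) for b in (-22,22)]):
    u,v=proj(c,P)[0].astype(int); cv2.drawMarker(im,(u,v),(255,0,255),0,9,1)
cv2.imwrite("pics/w7.png",im)
E
```

```text
time_s: 9.45
ee_pos: [479.5, -69.5, 116.8]
force: [0.0, -0.9, 0.7]
grip_force: 0.0
t 9.45 local -33.3 57.3 tip 24.8 d [-0.0061 -0.0094  0.1692] w [ 0.0025 -0.0034  0.0003] F [ 0.  -0.9  0.7]
```

View pics/w7.png

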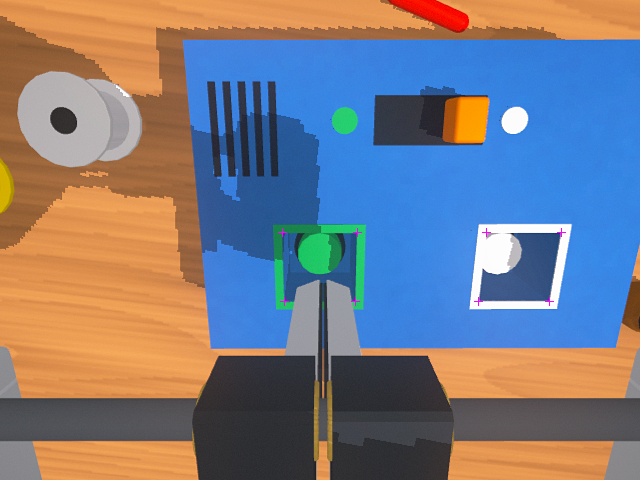

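The markers sit on the inner corners of both frames, to within about 1 px (green well at (320,268)), and the knob at (466,120) is by the white dot. The pose is right, so I descend into the well.

```bash
python3 -m jog '[{"tx":-0.003,"ty":-0.005,"tz":0,"wx":0,"wy":0,"wz":0,"hand":1},{"tx":-0.003,"ty":-0.005,"tz":0.08,"wx":0,"wy":0,"wz":0,"hand":1},{"tx":-0.003,"ty":-0.005,"tz":0.13,"wx":0,"wy":0,"wz":0,"hand":1},{"tx":-0.003,"ty":-0.005,"tz":0.13,"wx":0,"wy":0,"wz":0,"hand":1}]' | egrep 'time|ee|force:'; python3 -c "
from h import *
go([-35,60],-48)"
```

```text
time_s: 9.83
ee_pos: [475.0, -66.8, 73.8]
force: [-0.0, 0.7, -0.0]
grip_force: 0.0
t 9.83 local -37.4 60.6 tip -18.2 d [0.0084 0.0021 0.0992] w [-0.0034  0.0065  0.0002] F [-0.   0.7 -0. ]
```

```bash
python3 -m jog '[{"tx":0.006,"ty":0.002,"tz":0,"wx":0,"wy":0,"wz":0,"hand":1},{"tx":0.006,"ty":0.002,"tz":0.03,"wx":0,"wy":0,"wz":0,"hand":1},{"tx":0.006,"ty":0.002,"tz":0.06,"wx":0,"wy":0,"wz":0,"hand":1},{"tx":0.006,"ty":0.002,"tz":0.085,"wx":0,"wy":0,"wz":0,"hand":1},{"tx":0.006,"ty":0.002,"tz":0.085,"wx":0,"wy":0,"wz":0,"hand":1},{"tx":0.006,"ty":0.002,"tz":0.085,"wx":0,"wy":0,"wz":0,"hand":1}]' | egrep 'time|ee|force:'; python3 -c "
from h import *
go([-35,60],-54)"
```

```text
time_s: 10.33
ee_pos: [478.2, -67.5, 50.6]
force: [-1.0, -0.3, 0.4]
grip_force: 0.0
t 10.33 local -34.4 59.4 tip -41.4 d [-0.0021 -0.0019  0.042 ] w [-0.0007  0.0014  0.0004] F [-1.  -0.3  0.4]
```

```bash
python3 -m jog '[{"tx":0,"ty":0,"tz":0.015,"wx":0,"wy":0,"wz":0,"hand":1},{"tx":0,"ty":0,"tz":0.024,"wx":0,"wy":0,"wz":0,"hand":1},{"tx":0,"ty":0,"tz":0.03,"wx":0,"wy":0,"wz":0,"hand":1},{"tx":0,"ty":0,"tz":0.036,"wx":0,"wy":0,"wz":0,"hand":1},{"tx":0,"ty":0,"tz":0.036,"wx":0,"wy":0,"wz":0,"hand":1}]' | egrep 'time|ee|force:'
python3 -m jog '[{"tx":0,"ty":0,"tz":0.004,"wx":0,"wy":0,"wz":0,"hand":1},{"tx":0,"ty":0,"tz":0.007,"wx":0,"wy":0,"wz":0,"hand":1},{"tx":0,"ty":0,"tz":0.01,"wx":0,"wy":0,"wz":0,"hand":1},{"tx":0,"ty":0,"tz":0.01,"wx":0,"wy":0,"wz":0,"hand":1}]' | egrep 'time|ee|force:'
```

```text
time_s: 10.75
ee_pos: [478.9, -67.8, 40.5]
force: [-0.1, -0.2, 2.8]
grip_force: 1.4
time_s: 11.08
ee_pos: [479.0, -67.8, 38.3]
force: [-3.2, 1.1, 8.7]
grip_force: 4.5
```

At 8.7 N, well above the key's 4 N, it is bottomed at z≈38.3. I hold with a touch more, then lift out.

```bash
python3 -m jog '[{"tx":0,"ty":0,"tz":0.003,"wx":0,"wy":0,"wz":0,"hand":1},{"tx":0,"ty":0,"tz":0.003,"wx":0,"wy":0,"wz":0,"hand":1}]' | egrep 'time|ee|force:'
python3 -m jog '[{"tx":0,"ty":0,"tz":-0.1,"wx":0,"wy":0,"wz":0,"hand":1},{"tx":0,"ty":0,"tz":-0.2,"wx":0,"wy":0,"wz":0,"hand":1},{"tx":0,"ty":0,"tz":-0.27,"wx":0,"wy":0,"wz":0,"hand":1},{"tx":0,"ty":0,"tz":-0.27,"wx":0,"wy":0,"wz":0,"hand":1},{"tx":0,"ty":0,"tz":-0.27,"wx":0,"wy":0,"wz":0,"hand":1}]' | egrep 'time|ee|force:'; python3 -c "
from h import *
go([50,-48],-12)"
```

```text
time_s: 11.25
ee_pos: [479.0, -67.8, 38.1]
force: [-5.5, 1.5, 15.3]
grip_force: 7.6
time_s: 11.67
ee_pos: [479.1, -67.9, 118.1]
force: [-0.4, -0.0, 0.6]
grip_force: 0.0
t 11.67 local -33.5 59.0 tip 26.1 d [0.278  0.3566 0.1277] w [ 0.0013 -0.0023  0.0005] F [-0.4 -0.   0.6]
```

```bash
python3 -m jog '[{"tx":0.278,"ty":0.356,"tz":0,"wx":0,"wy":0,"wz":0,"hand":1},{"tx":0.278,"ty":0.356,"tz":0,"wx":0,"wy":0,"wz":0,"hand":1},{"tx":0.278,"ty":0.356,"tz":0,"wx":0,"wy":0,"wz":0,"hand":1},{"tx":0.278,"ty":0.356,"tz":0,"wx":0,"wy":0,"wz":0,"hand":1},{"tx":0.278,"ty":0.356,"tz":0,"wx":0,"wy":0,"wz":0,"hand":1},{"tx":0.278,"ty":0.356,"tz":0,"wx":0,"wy":0,"wz":0,"hand":1},{"tx":0.278,"ty":0.356,"tz":0,"wx":0,"wy":0,"wz":0,"hand":1},{"tx":0.278,"ty":0.356,"tz":0.06,"wx":0,"wy":0,"wz":0,"hand":1},{"tx":0.278,"ty":0.356,"tz":0.12,"wx":0,"wy":0,"wz":0,"hand":1},{"tx":0.278,"ty":0.356,"tz":0.12,"wx":0,"wy":0,"wz":0,"hand":1},{"tx":0.278,"ty":0.356,"tz":0.12,"wx":0,"wy":0,"wz":0,"hand":1}]' | egrep 'time|ee|force:'; python3 -c "
from h import *
go([50,-5],-12)"
```

```text
time_s: 12.58
ee_pos: [573.2, -161.4, 80.5]
force: [0.1, 0.2, 0.4]
grip_force: 0.0
t 12.58 local 48.0 -45.8 tip -11.5 d [ 0.0068 -0.1359  0.0019] w [-0.0023  0.0033  0.0017] F [0.1 0.2 0.4]
```

Now I push toward +y. Contact at the on stop is expected at tool y≈-5.

```bash
python3 -m jog '[{"tx":0.005,"ty":-0.03,"tz":0,"wx":0,"wy":0,"wz":0,"hand":1},{"tx":0.005,"ty":-0.055,"tz":0,"wx":0,"wy":0,"wz":0,"hand":1},{"tx":0.005,"ty":-0.08,"tz":0,"wx":0,"wy":0,"wz":0,"hand":1},{"tx":0.005,"ty":-0.1,"tz":0,"wx":0,"wy":0,"wz":0,"hand":1},{"tx":0.005,"ty":-0.115,"tz":0,"wx":0,"wy":0,"wz":0,"hand":1},{"tx":0.005,"ty":-0.125,"tz":0,"wx":0,"wy":0,"wz":0,"hand":1},{"tx":0.005,"ty":-0.13,"tz":0,"wx":0,"wy":0,"wz":0,"hand":1},{"tx":0.005,"ty":-0.135,"tz":0,"wx":0,"wy":0,"wz":0,"hand":1},{"tx":0.005,"ty":-0.135,"tz":0,"wx":0,"wy":0,"wz":0,"hand":1},{"tx":0.005,"ty":-0.135,"tz":0,"wx":0,"wy":0,"wz":0,"hand":1}]' | egrep 'time|ee|force:'; python3 -c "
from h import *
go([50,-4],-12)"
```

```text
time_s: 13.42
ee_pos: [571.0, -122.4, 81.2]
force: [0.4, -0.1, 0.5]
grip_force: 0.2
t 13.42 local 50.7 -6.8 tip -10.8 d [-0.0025 -0.0094  0.0039] w [-0.001   0.0007  0.0002] F [ 0.4 -0.1  0.5]
```

```bash
python3 -m jog '[{"tx":0,"ty":-0.004,"tz":0,"wx":0,"wy":0,"wz":0,"hand":1},{"tx":0,"ty":-0.008,"tz":0,"wx":0,"wy":0,"wz":0,"hand":1},{"tx":0,"ty":-0.011,"tz":0,"wx":0,"wy":0,"wz":0,"hand":1},{"tx":0,"ty":-0.011,"tz":0,"wx":0,"wy":0,"wz":0,"hand":1}]' | egrep 'time|ee|force:'; python3 -c "
from h import *
go([50,-4],-12)"
```

```text
time_s: 13.75
ee_pos: [570.9, -121.2, 81.3]
force: [1.4, -7.8, -1.7]
grip_force: 3.9
t 13.75 local 50.8 -5.6 tip -10.7 d [-0.0026 -0.0055  0.0043] w [0.0051 0.0001 0.001 ] F [ 1.4 -7.8 -1.7]
```

The -7.8 N is the on stop. I back off, lift clear and check.

```bash
python3 -m jog '[{"tx":0,"ty":0.04,"tz":0,"wx":0,"wy":0,"wz":0,"hand":1},{"tx":0,"ty":0.04,"tz":-0.1,"wx":0,"wy":0,"wz":0,"hand":1},{"tx":0,"ty":0.04,"tz":-0.2,"wx":0,"wy":0,"wz":0,"hand":1},{"tx":0,"ty":0.04,"tz":-0.3,"wx":0,"wy":0,"wz":0,"hand":1},{"tx":0,"ty":0.04,"tz":-0.3,"wx":0,"wy":0,"wz":0,"hand":1},{"tx":0,"ty":0.04,"tz":-0.3,"wx":0,"wy":0,"wz":0,"hand":1},{"tx":0,"ty":0.04,"tz":-0.3,"wx":0,"wy":0,"wz":0,"hand":1}]' | egrep 'time|ee|force:'; python3 - <<'E'
from h import *
p=np.load("p.npy"); c=ctrl.get_calibration("wrist"); im=ctrl.read_camera("wrist"); cv2.imwrite("pics/w8.png",im[:,:,::-1])
print(proj(c,W(p,[[50,y,93] for y in (-23,-15,-7,7,15,23)])).round(0).tolist())
hsv=cv2.cvtColor(im,cv2.COLOR_RGB2HSV); o=cv2.inRange(hsv,(3,200,100),(22,255,255))
u,v=proj(c,W(p,[[50,0,90]]))[0].astype(int); m=np.zeros_like(o); m[v-25:v+25,u-60:u+60]=1
ys,xs=np.nonzero(o*m); print(xs.min(),xs.max(),ys.min(),ys.max(),len(xs))
E
```

```text
time_s: 14.33
ee_pos: [571.7, -131.1, 170.4]
force: [-0.0, -0.5, -0.3]
grip_force: 0.0
[[336.0, 250.0], [324.0, 250.0], [312.0, 250.0], [291.0, 250.0], [279.0, 250.0], [267.0, 250.0]]
267 292 227 262 717
```

The knob spans columns 267–292, exactly the on prediction (267–291), and the arm is clear of everything.

```bash
python3 -c "
from rig import ctrl
print(ctrl.job_done())"
```

```text
the job is handed in; nothing more can be done
None
```

I pushed the switch off, pressed the green key fully down and let it up, then pushed the switch back on (final camera check) and handed in at about 14 s; no verdict came back, and I did not re-measure the green key's return or the spool, jar and pliers before handing in.

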